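# Shift a film scanner's transport selector into third

## Task

Put the film scanner's transport selector into third: with the fingertips, push the red-balled lever out of the left side of its H-shaped gate, across the cross channel to the right side, then forward, fully home, into slot three, the one with three green dots. Do not let it slip back into slot four and do not force the lever; leave everything else standing where it is, and finish with the hand clear.

Things in the scene. Friction and masses are not known exactly. Their poses are not given: they have to be found in the camera images.
- film_scanner: white desktop roll-film scanner, fixed. Deck 280 (x) x 440 (y) mm, deck top 92 mm above the table. Two reels (92 mm across) at its far corners and a black optics block (50 x 70 mm, near face 70 mm ahead of the deck centre) between them rise to 130 mm above the table. Origin: centre of underside, on the table. +x is forward (front edge, robot's side, to the reels), +y its left, z up
- gate (a point): centre of the H gate on top of its aluminium plate (98 x 92 mm), 96 mm above the table, 50 mm toward the front edge from the deck centre; axes as the scanner's. The H's two slots run along x, 18 mm left and right of here; the cross channel runs along y through here. Slot one left forward, two left back, three right forward (3 green dots), four right back (4 black dots)
- slot_three (a point): forward end of slot three on the plate's top: where the lever's rod stands in the plate when it is fully home, 24 mm forward and 17 mm right of the gate centre
- knob (a point): centre of the red ball (38 mm across) on the selector lever, a 10 mm rod on a fixed pivot 75 mm below the gate point; ball centre 150 mm from the pivot (171 mm above the table if upright). From the gate point, scanner axes: x = 150 mm sin(F), y = -150 mm sin(A) cos(F), A = lever_across, F = lever_forward. Takes about 4 N to push; stays where left
- lever_across (a joint): sideways tilt of the lever, rad: -0.24 leans to the left slots, 0 middle, +0.24 leans to the right slots (stops at both; about 0.04 rad of play in a slot). It can change sides only while lever_forward is within about 0.05 of 0 (the cross channel; its corners are slightly rounded)
- lever_forward (a joint): fore-and-aft tilt of the lever, rad: 0 = in line with the cross channel, +0.32 = forward end of a slot, -0.32 = back end (toward the scanner's front edge). The lever starts leaning left, anywhere along the left slots
- film_can: film can standing on the left front corner of the scanner's deck (black, grey cap, 38 mm across, 50 mm tall); loose bystander, origin at the centre of its underside
- loupe: dark steel loupe standing on the right front corner of the deck (42 mm across, 42 mm tall); loose bystander, origin at the centre of its underside
- mug: blue mug (80 mm across, 90 mm tall) on the table, left; loose bystander, origin at the centre of its underside
- film_carton: cardboard film carton (100 x 100 x 42 mm) on the table, left; loose bystander, origin at the centre of its underside
- stapler: black stapler (150 x 38 x 54 mm) on the table, right; loose bystander, origin at the centre of its underside
- tape_dispenser: grey tape dispenser with a yellow roll (150 x 60 x 77 mm) on the table, right; loose bystander, origin at the centre of its underside
- date_stamp: date stamp with a wooden handle (50 x 30 x 78 mm) on the table, right; loose bystander, origin at the centre of its underside

How it is judged:
By the outcome, as a careful person would: the job done as asked, in the order asked, and still so for the second after the job is handed in, with the robot touching nothing.
It also fails if it takes over 58 s, if anything falls off the work surface, if the arm or the gripper's body presses on something with over 40 N, if the wrist force passes 120 N, or if a joint passes its speed limit or range.

## Robot

A 7-joint arm with a two-finger parallel gripper is mounted at the origin on the work surface. World frame = base frame: x ahead of the robot, y to its left, z up, the work surface at z = 0. Lengths are in m, angles in rad, forces in N, time in s.
With the tool pointing down it reaches from about 0.4 to 0.85 m from the base axis. Payload 4.5 kg.
Tool frame: the origin (TCP) lies midway between the tips of the shut fingers; the grasp point (between the pads) lies 19 mm behind it; z points along the fingers, y is the direction in which the jaws open and shut (so a half turn about z gives the same grasp; the last joint's range is limited). The gripper opens to 88 mm and grips with 3 to 60 N. Pads are 18 mm wide; open, the fingers measure 123 mm over their backs; the gripper's body (75 mm by 187 mm) begins 45 mm behind the grasp point.
Start: joints at [0.034, 0.689, -0.195, 1.565, 0.157, 0.902, -0.215], TCP at [0.625, 0, 0.239] pointing down, gripper open.
Joint ranges: [-3.01, 3.01], [-0.46, 2.08], [-1.47, 1.51], [0.13, 2.56], [-1, 4.14], [0.04, 2.09], [-2.66, 2.66]. Speed limits (rad/s): [2.57, 2.57, 3.14, 3.14, 3.14, 3.14, 3.14].

## Interface

Orientations are given as a rotation vector (axis times angle).
In Python, from bench import env gives the robot as it stands.
- The arm moves only by the shell command python3 -m crank 'ROWS' [FORCE]. ROWS is JSON, a list of rows, each a list of 7 numbers: the shift along the tool's x, y, z in cm, then the turn, a rotation vector about the tool's x, y, z in rad, then the closure, from 0 (fully open) to 1 (shut). In form: [[x, y, z, ax, ay, az, fingers], ...]. A call has 1 to 8 rows; each row is the pose to reach, as a shift and turn from the pose commanded when the call began, along the tool's axes at that moment; what a row does not reach only later rows make up. A row lasts 1/12 s, in which the tool goes at most 41.7 mm and 7.16 degrees, less where a joint would pass 70% of its speed; a pose out of reach is approached as far as the arm can. A call with a gripper value outside its range is refused whole. The fingers move at their own pace and stop on an object; FORCE is the grip in N (left out, the last holds). Time passes only in rows, so rows that repeat a pose let the fingers close. It gives the time, the measured TCP pose, the force and the opening at its end, in the units of the state.
- env.get_state(): the state, without advancing time (a new reading comes with each control period).
- env.get_image(name): name is "scene" or "side" or "wrist"; returns a dict with "image" (384x512x3 uint8, red, green, blue), "depth" (384x512 float32, m along the optical axis (not along the pixel's ray), 0 where there is no reading), "camera_matrix" (3x3 intrinsics, pixels), "world_to_cam" (4x4, takes a point from world to camera coordinates). Camera axes: x right, y up, looking along -z (the intrinsics and any distortion apply to the point x, -y, -z); pixel columns grow to the right and rows downward; lengths in m; the calibration is good to about 2 mm. A picture is of the moment at which its call begins.
- env.job_done(): hands the job in, once; it reports no verdict.
The state is a dict: "time_s": time; "joint_pos": joint angles; "joint_vel": joint speeds; "tau": joint torques, N m; "ee_pos": TCP position; "ee_rot": TCP orientation; "force": force on the tool from outside, world axes, zero at the start; "torque": the same for the moment, N m; "grip_width": finger opening in m.
Only numpy, scipy, OpenCV 4.12 (cv2) and the standard library are available. Lean on these libraries where they do the work, as an engineer would, in place of code of your own. Each camera call takes 0.05 s, during which the arm holds its last target.

## Working session

There is one attempt and no reset: what is moved stays moved. The work goes in short steps, Python scripts to look and compute and a shell command to move; the robot and the scene stay as the last step left them, time stands still between calls to the robot, and variables do not carry over. Pictures are saved under pics/ and viewed, and the job is handed in when it is done.

```bash
ls; mkdir -p pics; cat > h.py <<'E'
import numpy as np,cv2
from bench import env
from scipy.spatial.transform import Rotation as R
def snap(name,fn,crop=None,s=1):
    d=env.get_image(name); im=d["image"][:,:,::-1].copy()
    np.savez('pics/'+fn+'.npz',**d)
    if crop: im=im[crop[1]:crop[3],crop[0]:crop[2]]
    if s!=1: im=cv2.resize(im,None,fx=s,fy=s,interpolation=cv2.INTER_CUBIC)
    cv2.imwrite('pics/'+fn+'.png',im); return d
def unproj(d,u,v,z=None):
    K=d["camera_matrix"];T=np.linalg.inv(d["world_to_cam"])
    dep=d["depth"][int(v),int(u)] if z is None else z
    x=(u-K[0,2])/K[0,0]*dep;y=(v-K[1,2])/K[1,1]*dep
    return (T@np.array([x,-y,-dep,1]))[:3]
def onplane(d,u,v,z):
    a=unproj(d,u,v,.1);b=unproj(d,u,v,1.)
    return a+(b-a)*(z-a[2])/(b[2]-a[2])
def proj(d,p):
    c=d["world_to_cam"]@np.append(p,1);K=d["camera_matrix"]
    return K[0,0]*c[0]/-c[2]+K[0,2],K[1,1]*-c[1]/-c[2]+K[1,2]
def cloud(d):
    K=d["camera_matrix"];T=np.linalg.inv(d["world_to_cam"]);D=d["depth"]
    v,u=np.indices(D.shape)
    P=np.stack([(u-K[0,2])/K[0,0]*D,-(v-K[1,2])/K[1,1]*D,-D,np.ones_like(D)],-1)
    return (P@T.T)[...,:3]
E
python3 - <<'E'
from h import *
for n in("scene","side","wrist"):
    d=snap(n,n+'0'); print(n,d["camera_matrix"].tolist(),np.linalg.inv(d["world_to_cam"])[:3].round(3).tolist())
s=env.get_state();print({k:np.round(v,3) for k,v in s.items()})
E
```

```text
pics
scene [[356.0878271384336, 0.0, 258.82043089815437], [0.0, 356.0878271384336, 188.5743258853523], [0.0, 0.0, 1.0]] [[0.901, -0.251, 0.354, 0.926], [0.433, 0.561, -0.706, -0.782], [-0.021, 0.789, 0.614, 0.793]]
side [[485.7333686020062, 0.0, 259.4952735305382], [0.0, 485.7333686020062, 201.17316698985232], [0.0, 0.0, 1.0]] [[-0.981, 0.114, -0.158, 0.263], [-0.194, -0.653, 0.732, 1.207], [-0.02, 0.749, 0.662, 1.198]]
wrist [[279.6007907132405, 0.0, 257.67707684437596], [0.0, 279.6007907132405, 188.37629085392982], [0.0, 0.0, 1.0]] [[1.0, 0.0, 0.002, 0.623], [-0.001, 0.967, 0.255, 0.066], [-0.002, -0.255, 0.967, 0.384]]
{'time_s': np.float64(0.15), 'joint_pos': array([ 0.034,  0.69 , -0.195,  1.566,  0.157,  0.903, -0.215]), 'joint_vel': array([-0.002, -0.004, -0.   , -0.003,  0.001, -0.   , -0.   ]), 'tau': array([-1.0000e-03, -5.2786e+01, -1.2680e+00, -1.5359e+01, -5.2000e-02,
        4.0000e-03,  0.0000e+00]), 'ee_pos': array([ 0.625, -0.   ,  0.238]), 'ee_rot': array([-2.221e+00, -2.221e+00,  2.000e-03]), 'force': array([-0.144,  0.132, -0.607]), 'torque': array([ 0.011, -0.018,  0.017]), 'grip_width': np.float64(0.088)}
```

View pics/scene0.png

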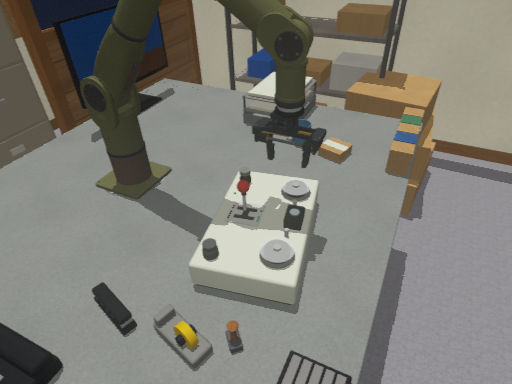

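View pics/side0.png

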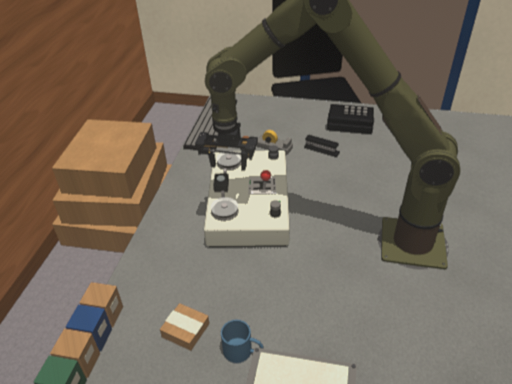

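View pics/wrist0.png

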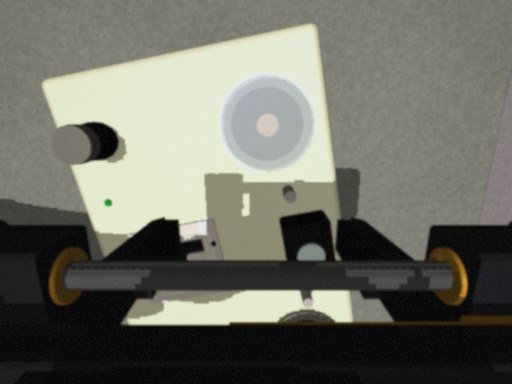

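```bash
cat > m.py <<'E'
from h import *
from scipy.optimize import least_squares
def red(d):
    h=cv2.cvtColor(d["image"],cv2.COLOR_RGB2HSV)
    m=(((h[...,0]<6)|(h[...,0]>174))&(h[...,1]>150)&(h[...,2]>60)).astype(np.uint8)
    n,l,st,c=cv2.connectedComponentsWithStats(m)
    return l,st,c
def knob(d,near=None):
    l,st,c=red(d);P=cloud(d)
    best=None
    for i in range(1,len(st)):
        if st[i,4]<15: continue
        p=P[(l==i)&(d["depth"]>0)]
        if len(p)<10: continue
        md=np.median(p,0)
        if not(0.12<md[2]<0.2 and .4<md[0]<.9): continue
        f=lambda c:np.clip(np.linalg.norm(p-c,axis=1)-.019,-.004,.004)
        cam=np.linalg.inv(d["world_to_cam"])[:3,3]; dr=(md-cam)/np.linalg.norm(md-cam)
        s=least_squares(f,md+dr*.012)
        print('red',i,st[i],c[i].round(1),'med',md.round(4),'centre',s.x.round(4),'rms',np.sqrt(np.mean(s.fun**2)).round(4))
E
python3 - <<'E'
from m import *
for n in("scene0","side0"):
    d=dict(np.load(f'pics/{n}.npz')); knob(d)
    P=cloud(d);I=d["image"].astype(int)
    m=(abs(P[...,2]-.092)<.006)&(P[...,0]>.4)&(P[...,0]<.95)&(abs(P[...,1])<.4)&(d["depth"]>0)
    n_,l,st,c=cv2.connectedComponentsWithStats(m.astype(np.uint8))
    i=1+np.argmax(st[1:,4]);p=P[(l==i)]
    r=cv2.minAreaRect(p[:,:2].astype(np.float32)*1000)
    print(n,np.median(p[:,2]),r,cv2.boxPoints(r).round(0).tolist())
E
```

```text
red 1 [238 180  10   9  73] [242.6 184.3] med [ 0.5215 -0.077   0.1787] centre [ 0.5157 -0.0683  0.1652] rms 0.0014
scene0 0.09081192773936386 ((585.7769775390625, -90.3480224609375), (277.3935241699219, 440.5086975097656), 10.81788158416748) [[408.0, 100.0], [491.0, -333.0], [763.0, -281.0], [681.0, 152.0]]
red 1 [261 171   9   8  53] [265.4 174.7] med [ 0.5137 -0.0564  0.1776] centre [ 0.5148 -0.0709  0.1704] rms 0.0024
side0 0.09137338413949592 ((584.087646484375, -85.95797729492188), (278.53558349609375, 443.7571105957031), 10.882612228393555) [[405.0, 106.0], [489.0, -330.0], [763.0, -278.0], [679.0, 158.0]]
```

```bash
python3 - <<'E'
import cv2
a=cv2.imread('pics/scene0.png')[155:300,185:335];cv2.imwrite('pics/sc0c.png',cv2.resize(a,None,fx=4,fy=4,interpolation=cv2.INTER_CUBIC))
a=cv2.imread('pics/side0.png')[120:250,190:310];cv2.imwrite('pics/si0c.png',cv2.resize(a,None,fx=4.5,fy=4.5,interpolation=cv2.INTER_CUBIC))
E
```

```text
(no output)
```

View pics/sc0c.png

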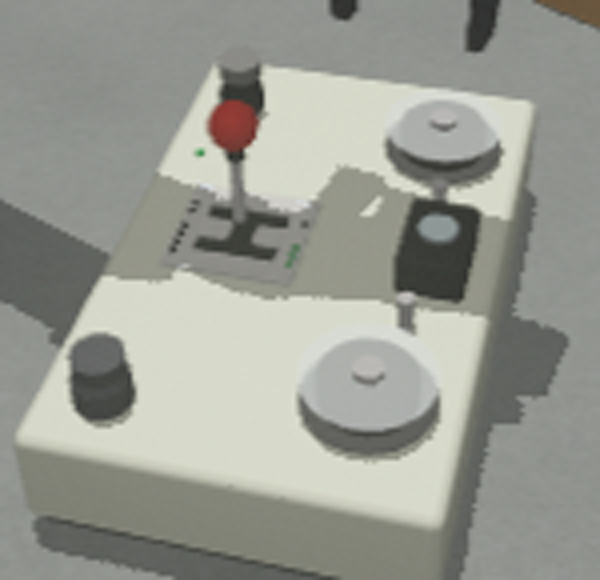

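View pics/si0c.png

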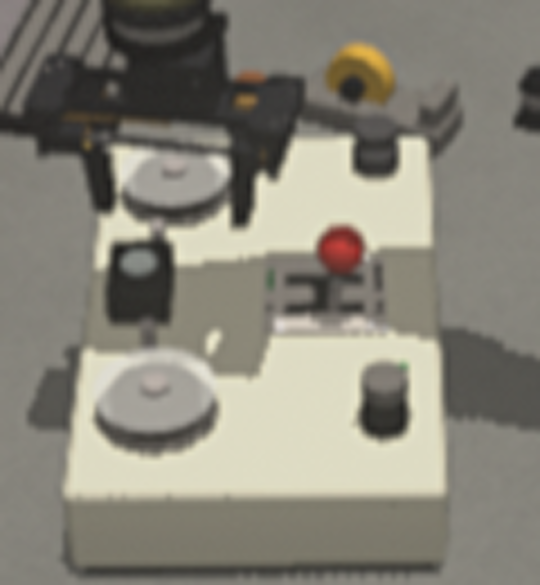

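```bash
cat >> m.py <<'E'
c0=np.array([.585,-.088]);yaw=np.radians(10.85)
def W(x,y,z,c=c0,yw=None):  # gate frame -> world
    yw=yaw if yw is None else yw
    r=np.array([[np.cos(yw),-np.sin(yw)],[np.sin(yw),np.cos(yw)]])
    return np.append(c+r@np.array([x-.05,y]),z)
def G(p):
    r=np.array([[np.cos(yaw),-np.sin(yaw)],[np.sin(yaw),np.cos(yaw)]])
    return r.T@(np.array(p[:2])-c0)+[.05,0]
E
python3 - <<'E'
from m import *
for n,cr,s in(("scene0",(200,165,320,265),6),("side0",(215,150,300,220),7)):
    d=dict(np.load(f'pics/{n}.npz'));a=d["image"][cr[1]:cr[3],cr[0]:cr[2],::-1]
    a=cv2.resize(a,None,fx=s,fy=s,interpolation=cv2.INTER_CUBIC)
    def ln(p,q,col):
        f=lambda P:tuple(int(round((v+.5-o)*s)) for v,o in zip(proj(d,P),cr[:2]))
        cv2.line(a,f(p),f(q),col,1)
    pl=[(-.049,-.046),(.049,-.046),(.049,.046),(-.049,.046)]
    for i in range(4): ln(W(*pl[i],.096),W(*pl[(i+1)%4],.096),(255,0,255))
    for y in(-.018,.018): ln(W(-.024,y,.096),W(.024,y,.096),(0,255,255))
    ln(W(0,-.018,.096),W(0,.018,.096),(0,255,255))
    cv2.imwrite(f'pics/{n}ov.png',a)
print(G((.5157,-.0683)),G((.5148,-.0709)))
E
```

```text
[-0.01435285  0.03239275] [-0.01572618  0.03000865]
```

View pics/scene0ov.png

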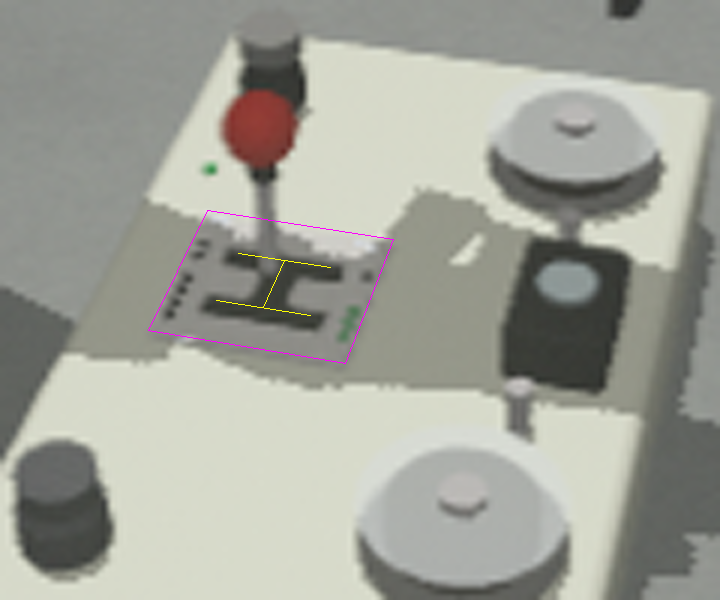

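View pics/side0ov.png

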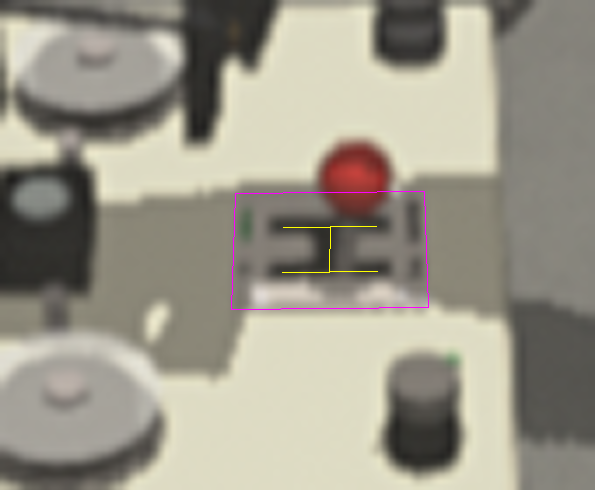

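```bash
sed -i 's/c0=.*;yaw/c0=np.array([.586,-.0895]);yaw/' m.py; cat >> m.py <<'E'
def togo(x,y,z):
    s=env.get_state();r=R.from_rotvec(s["ee_rot"]);p=W(x,y,z)
    print('t',round(s["time_s"],2),'tcp gate',G(s["ee_pos"]).round(4),s["ee_pos"].round(4),'F',s["force"].round(1),'w',round(s["grip_width"],4))
    print('shift cm tool',(r.inv().apply(p-s["ee_pos"])*100).round(2),'toolx',r.apply([1,0,0]).round(3),'yaw err',np.round(np.arctan2(*r.apply([0,1,0])[[1,0]])-yaw,3))
E
python3 -c "
from m import *
togo(-.072,.034,.239);togo(-.072,.034,.15)"
```

```text
t 0.15 tcp gate [0.1047 0.0806] [ 6.245e-01 -1.000e-04  2.381e-01] F [-0.1  0.1 -0.6] w 0.0884
shift cm tool [ -7.9  -16.48  -0.07] toolx [-0.  1. -0.] yaw err -0.189
t 0.15 tcp gate [0.1047 0.0806] [ 6.245e-01 -1.000e-04  2.381e-01] F [-0.1  0.1 -0.6] w 0.0884
shift cm tool [ -7.9  -16.46   8.83] toolx [-0.  1. -0.] yaw err -0.189
```

```bash
python3 -m crank '[[-1,-2.5,0,0,0,-0.06,1],[-2.5,-5,0,0,0,-0.12,1],[-4,-8,0,0,0,-0.189,1],[-5.5,-11,0,0,0,-0.189,1],[-7,-14,0,0,0,-0.189,1],[-7.9,-16.5,0,0,0,-0.189,1],[-7.9,-16.5,0,0,0,-0.189,1],[-7.9,-16.5,0,0,0,-0.189,1]]' 10
python3 -c "
from m import *
togo(-.072,.034,.15)
d=snap('scene','s1',(170,130,340,280),4.5);knob(d);d=snap('side','d1',(180,110,310,240),4.5);knob(d)"
```

```text
time_s: 0.82
ee_pos: [0.459, -0.0797, 0.2389]
ee_rot: [-2.004, -2.419, 0.001]
force: [0.2, -0.1, -0.7]
grip_width: 0.0367
t 0.82 tcp gate [-0.0729  0.0335] [ 0.459  -0.0797  0.2389] F [ 0.2 -0.1 -0.7] w 0.0367
shift cm tool [0.05 0.1  8.89] toolx [-0.186  0.982 -0.   ] yaw err -0.002
red 1 [238 180  10  10  72] [242.4 184.4] med [ 0.5208 -0.0769  0.1781] centre [ 0.5157 -0.0677  0.165 ] rms 0.0015
red 1 [261 171   9   8  53] [265.4 174.5] med [ 0.5135 -0.0573  0.1782] centre [ 0.5147 -0.0685  0.1663] rms 0.0023
```

View pics/s1.png

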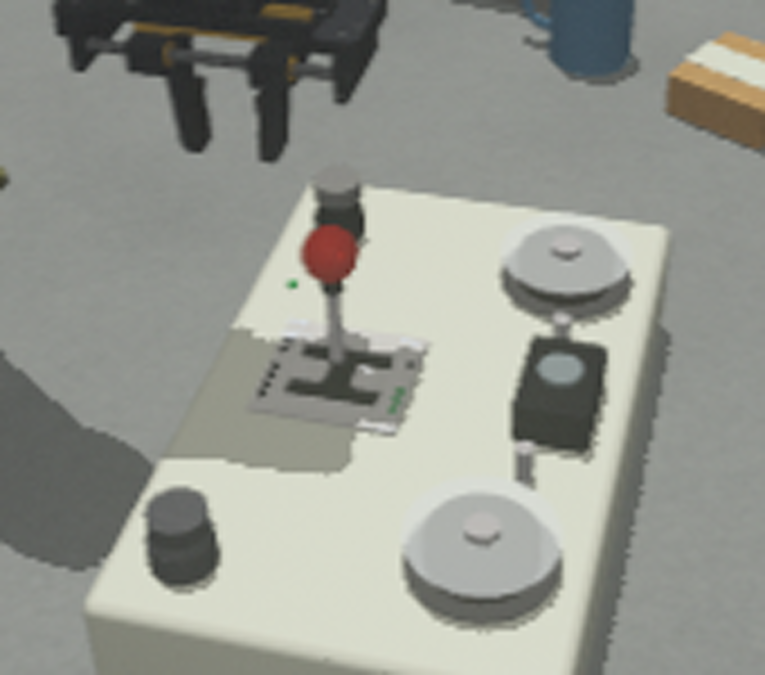

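View pics/d1.png

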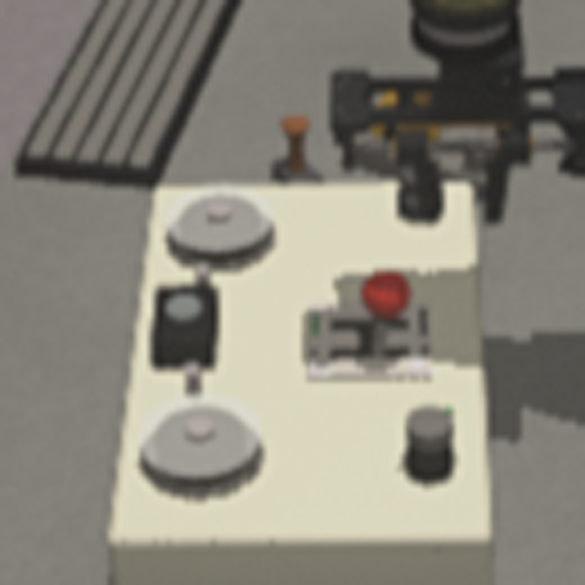

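```bash
python3 -m crank '[[0,0,0,0,0,0,1],[0,0,0,0,0,0,1],[0,0,0,0,0,0,1],[0,0,2.5,0,0,0,1],[0,0,5,0,0,0,1],[0,0,7.5,0,0,0,1],[0,0,8.9,0,0,0,1],[0,0,8.9,0,0,0,1]]'
python3 -c "
from m import *
togo(-.055,.034,.15)
d=snap('scene','s2',(170,130,340,280),4.5);knob(d);d=snap('side','d2',(180,110,310,240),4.5);knob(d)"
```

```text
time_s: 1.58
ee_pos: [0.4588, -0.0784, 0.1472]
ee_rot: [-1.998, -2.419, 0.004]
force: [-0.1, 0.2, -0.9]
grip_width: 0.0005
t 1.58 tcp gate [-0.0729  0.0348] [ 0.4588 -0.0784  0.1472] F [-0.1  0.2 -0.9] w 0.0005
shift cm tool [-0.08  1.79 -0.28] toolx [-0.189  0.982  0.001] yaw err 0.001
red 1 [238 180  10  10  82] [242.5 184.7] med [ 0.5202 -0.0775  0.178 ] centre [ 0.5161 -0.0687  0.1644] rms 0.0012
red 1 [261 171   9   6  38] [265.6 173.5] med [ 0.5131 -0.06    0.1801] centre [ 0.5164 -0.0646  0.1651] rms 0.0023
```

View pics/s2.png

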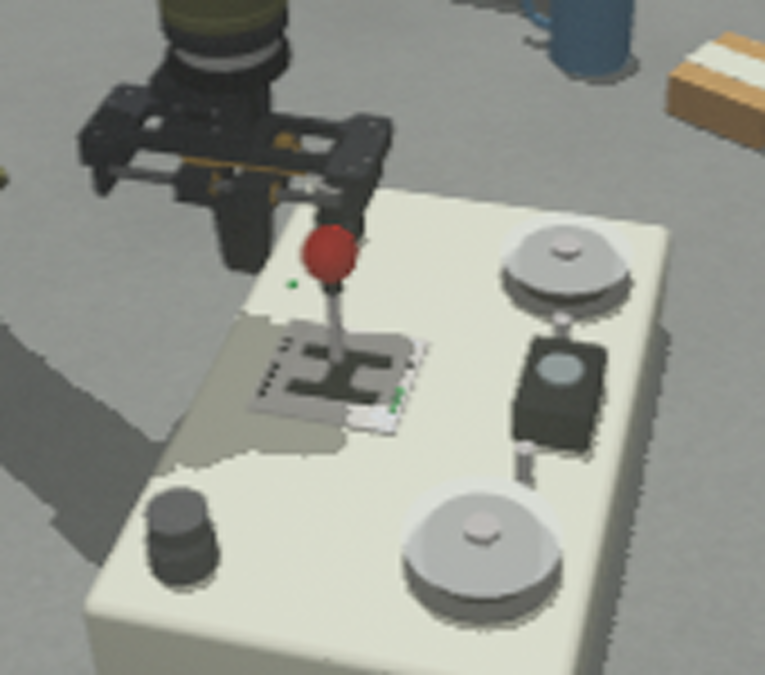

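View pics/d2.png

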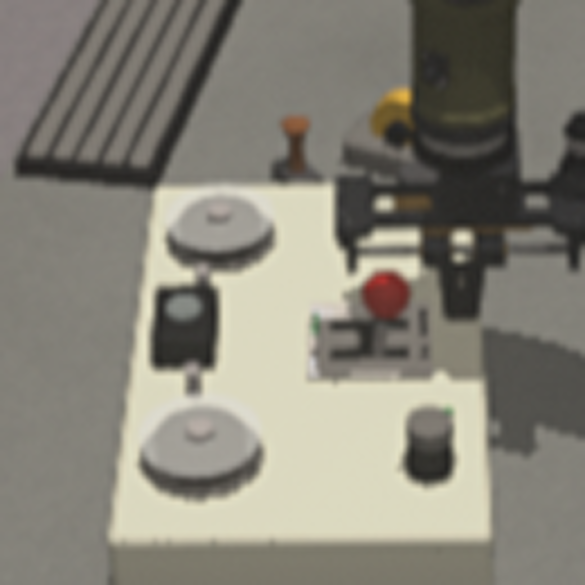

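```bash
python3 -m crank '[[0,0.5,0,0,0,0,1],[0,1,0,0,0,0,1],[0,1.4,0,0,0,0,1],[0,1.8,0,0,0,0,1],[0,2.1,0,0,0,0,1],[0,2.4,0,0,0,0,1],[0,2.4,0,0,0,0,1]]'
python3 -c "
from m import *
togo(-.0365,.034,.147)
d=snap('scene','s3',(170,130,340,280),4.5);knob(d)"
```

```text
time_s: 2.27
ee_pos: [0.4829, -0.0745, 0.1498]
ee_rot: [-2.001, -2.42, 0.002]
force: [-2.7, -0.9, 3.5]
grip_width: 0.0005
t 2.27 tcp gate [-0.0484  0.0341] [ 0.4829 -0.0745  0.1498] F [-2.7 -0.9  3.5] w 0.0005
shift cm tool [-0.01  1.19  0.28] toolx [-0.188  0.982  0.   ] yaw err -0.0
red 1 [238 180  11  11  87] [242.5 184.8] med [ 0.5214 -0.0778  0.1774] centre [ 0.516  -0.068   0.1653] rms 0.0014
```

```bash
python3 -m crank '[[0,0.3,0,0,0,0,1],[0,0.6,0,0,0,0,1],[0,0.9,0,0,0,0,1],[0,1.1,0,0,0,0,1],[0,1.1,0,0,0,0,1]]'
python3 -c "
from m import *
togo(-.0365,.034,.147)
d=snap('scene','s4',(170,130,340,280),4.5);knob(d);d=snap('side','d4',(180,110,310,240),4.5);knob(d)"
```

```text
time_s: 2.73
ee_pos: [0.495, -0.0722, 0.1497]
ee_rot: [2.001, 2.421, 0.001]
force: [-2.8, 0.2, 2.9]
grip_width: 0.0007
t 2.73 tcp gate [-0.0361  0.0341] [ 0.495  -0.0722  0.1497] F [-2.8  0.2  2.9] w 0.0007
shift cm tool [-0.01 -0.04  0.27] toolx [-0.188  0.982  0.   ] yaw err -0.0
red 1 [241 181  12  10  85] [246.3 185.3] med [ 0.5332 -0.0754  0.1778] centre [ 0.5264 -0.066   0.1658] rms 0.0013
red 1 [258 171   9   7  46] [261.9 174.1] med [ 0.5249 -0.056   0.1796] centre [ 0.532  -0.0676  0.1771] rms 0.0027
```

View pics/s4.png

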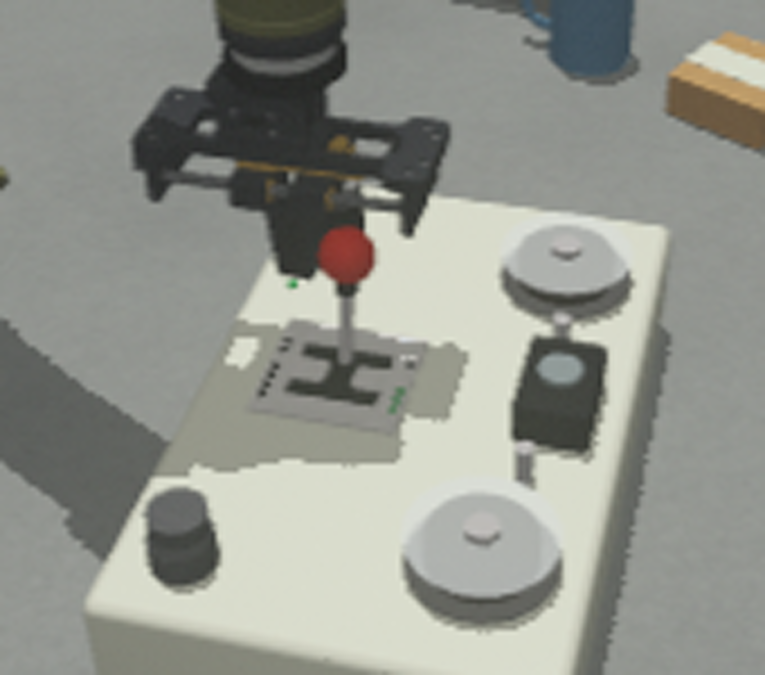

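View pics/d4.png

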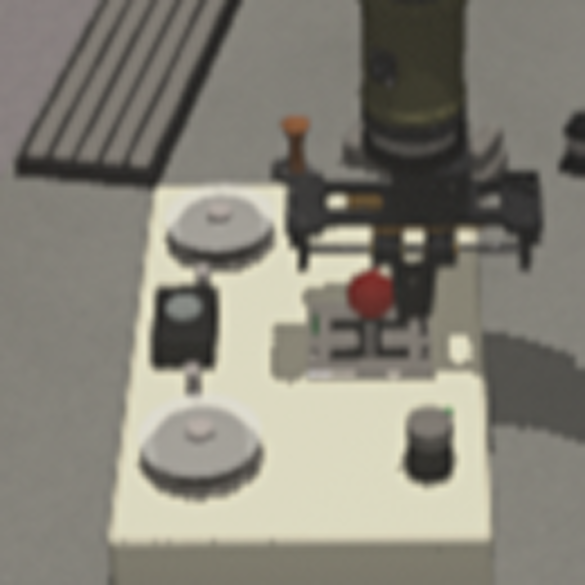

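```bash
python3 -m crank '[[0,0.2,0,0,0,0,1],[0,0.2,0,0,0,0,1],[0,-1,0,0,0,0,1],[0,-2,0,0,0,0,1],[1.5,-2.4,0,0,0,0,1],[3,-2.4,0,0,0,0,1],[4.4,-2.4,0,0,0,0,1],[4.4,-2.4,0,0,0,0,1]]'
python3 -c "
from m import *
togo(0,.078,.147)
d=snap('scene','s5',(170,130,340,280),4.5);knob(d);d=snap('side','d5',(180,110,310,240),4.5);knob(d)"
```

```text
time_s: 3.5
ee_pos: [0.464, -0.0304, 0.1499]
ee_rot: [1.996, 2.425, 0.006]
force: [0.5, 0.1, 0.5]
grip_width: 0.0007
t 3.5 tcp gate [-0.0587  0.081 ] [ 0.464  -0.0304  0.1499] F [0.5 0.1 0.5] w 0.0007
shift cm tool [-0.33  5.87  0.31] toolx [-0.192  0.981  0.002] yaw err 0.004
red 1 [242 181  11   9  80] [246.7 185.1] med [ 0.5337 -0.0751  0.1777] centre [ 0.5293 -0.0652  0.1659] rms 0.0015
```

View pics/s5.png

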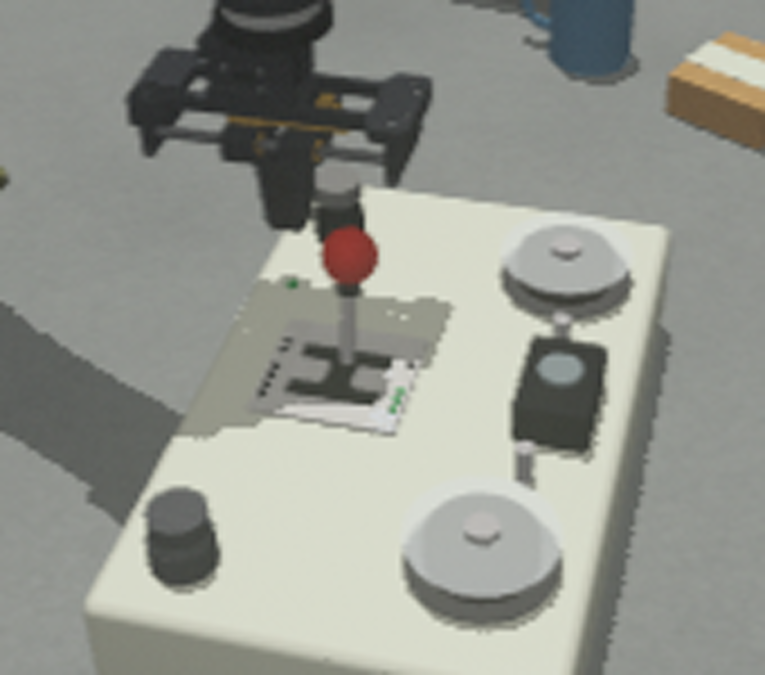

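View pics/d5.png

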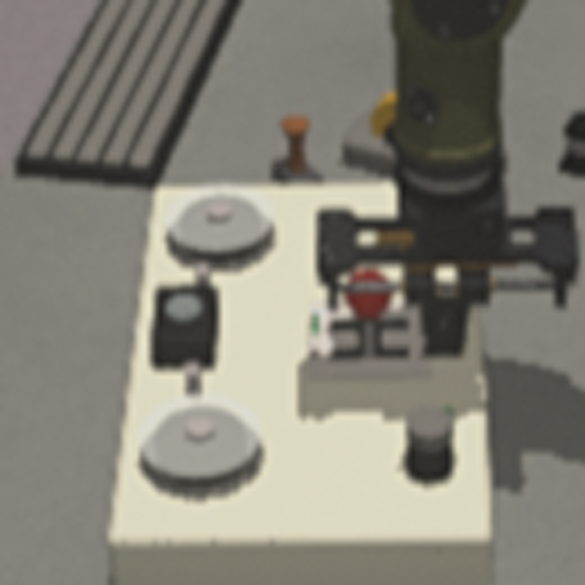

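```bash
python3 -m crank '[[0.1,1.5,0,0,0,0,1],[0.1,3,0,0,0,0,1],[0,4.5,0,0,0,0,1],[0,5.7,0,0,0,0,1],[0,5.7,0,0,0,0,1]]'
python3 -c "
from m import *
togo(0,.065,.150)
d=snap('scene','s6',(170,130,340,280),4.5);knob(d);d=snap('side','d6',(180,110,310,240),4.5);knob(d)"
```

```text
time_s: 4.02
ee_pos: [0.5223, -0.0236, 0.1499]
ee_rot: [2.001, 2.417, 0.006]
force: [0.4, -0.1, 0.6]
grip_width: 0.0007
t 4.02 tcp gate [-0.0002  0.0767] [ 0.5223 -0.0236  0.1499] F [ 0.4 -0.1  0.6] w 0.0007
shift cm tool [-1.17  0.02 -0.01] toolx [-0.186  0.982 -0.   ] yaw err -0.002
red 1 [242 181  11  10  91] [246.8 185.4] med [ 0.5348 -0.0754  0.1774] centre [ 0.5289 -0.0658  0.1659] rms 0.0015
```

View pics/s6.png

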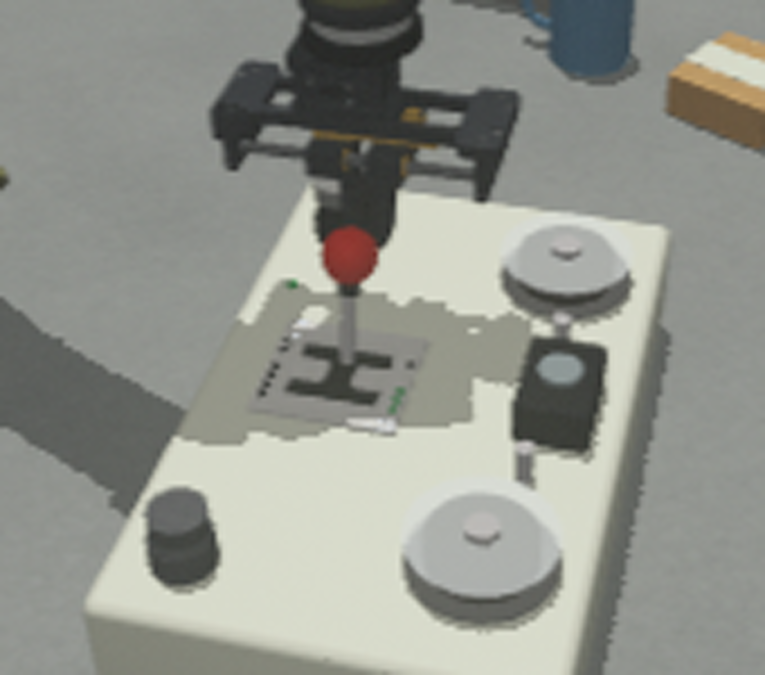

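```bash
python3 -m crank '[[-0.6,0,0,0,0,0,1],[-1.2,0,0,0,0,0,1],[-1.6,0,0,0,0,0,1],[-2,0,0,0,0,0,1],[-2.4,0,0,0,0,0,1],[-2.8,0,0,0,0,0,1],[-3.2,0,0,0,0,0,1]]'
python3 -c "
from m import *
togo(0,-.008,.150)
d=snap('scene','s7',(170,130,340,280),4.5);knob(d);d=snap('side','d7',(180,110,310,240),4.5);knob(d)"
```

```text
time_s: 4.7
ee_pos: [0.5248, -0.053, 0.1501]
ee_rot: [-1.999, -2.422, -0.003]
force: [-0.7, 5.7, 4.3]
grip_width: 0.0005
t 4.7 tcp gate [-0.0032  0.0473] [ 0.5248 -0.053   0.1501] F [-0.7  5.7  4.3] w 0.0005
shift cm tool [-5.53  0.32  0.  ] toolx [-0.19   0.982  0.002] yaw err 0.001
red 1 [241 182  11  11  88] [245.8 187. ] med [ 0.5368 -0.086   0.1804] centre [ 0.5307 -0.0776  0.168 ] rms 0.0014
```

View pics/s7.png

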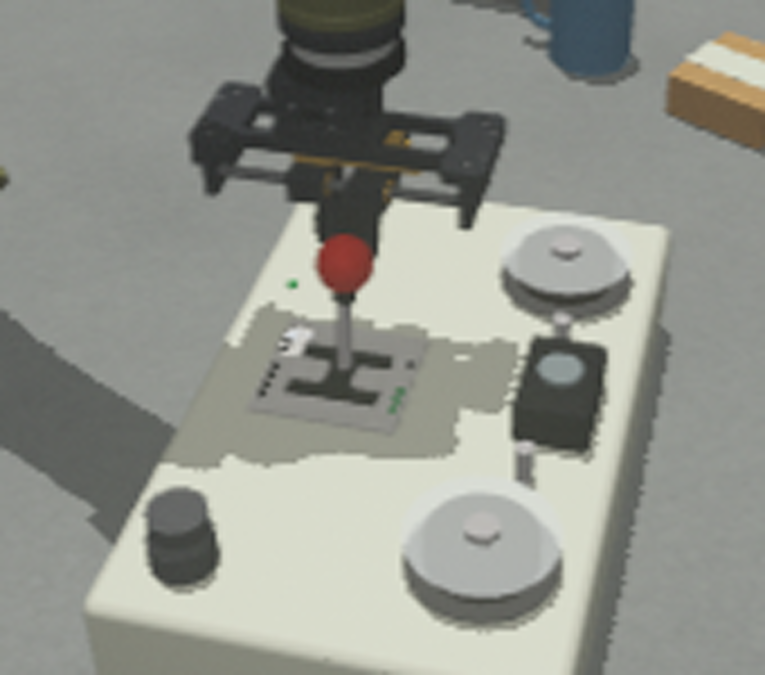

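View pics/d7.png

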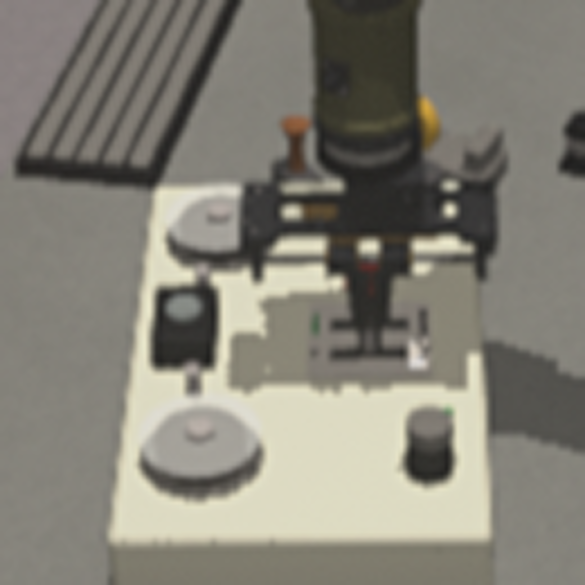

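```bash
python3 -m crank '[[-0.5,0.1,0,0,0,0,1],[-1,0.2,0,0,0,0,1],[-1.5,0.2,0,0,0,0,1],[-2,0.2,0,0,0,0,1],[-2.5,0.2,0,0,0,0,1],[-3,0.2,0,0,0,0,1],[-3.5,0.2,0,0,0,0,1],[-4,0.2,0,0,0,0,1]]'
python3 -c "
from m import *
togo(0,-.008,.150)
d=snap('scene','s8',(170,130,340,280),4.5);knob(d)"
```

```text
time_s: 5.47
ee_pos: [0.5341, -0.0941, 0.1497]
ee_rot: [2.002, 2.421, -0.0]
force: [-1.4, 3.7, 3.0]
grip_width: 0.0003
t 5.47 tcp gate [-0.0018  0.0053] [ 0.5341 -0.0941  0.1497] F [-1.4  3.7  3. ] w 0.0003
shift cm tool [-1.33  0.18 -0.03] toolx [-0.188  0.982 -0.   ] yaw err -0.001
red 1 [237 191  11  12 100] [241.7 196.2] med [ 0.5453 -0.1283  0.1801] centre [ 0.5392 -0.1183  0.1684] rms 0.0013
```

View pics/s8.png

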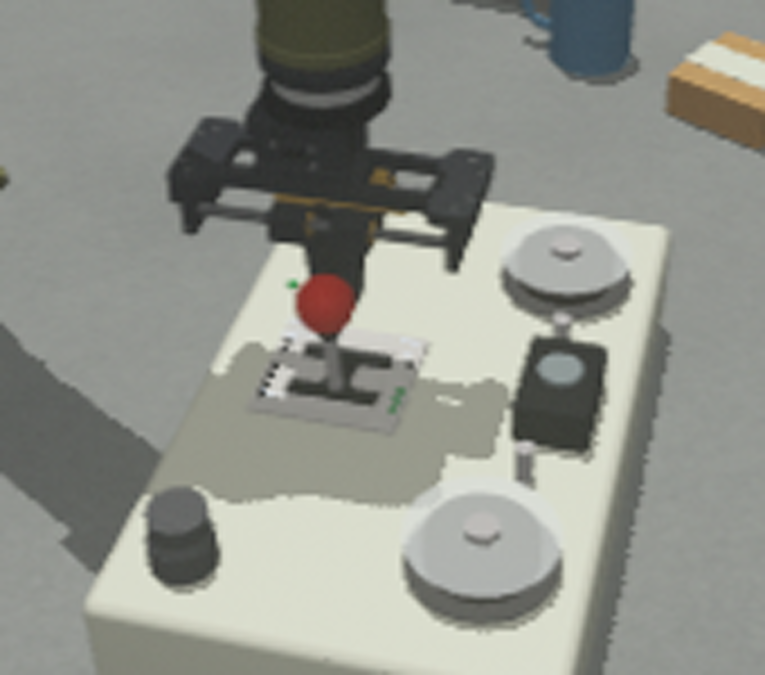

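```bash
python3 -m crank '[[-0.4,0.1,0,0,0,0,1],[-0.8,0.1,0,0,0,0,1],[-1.1,0.1,0,0,0,0,1],[-1.3,0.1,0,0,0,0,1],[-1.3,0.1,0,0,0,0,1]]'
python3 -c "
from m import *
togo(0,-.008,.150)
d=snap('scene','s9',(170,130,340,280),4.5);knob(d)"
```

```text
time_s: 5.93
ee_pos: [0.5368, -0.1066, 0.1492]
ee_rot: [-2.002, -2.42, 0.002]
force: [-1.3, 1.3, -1.2]
grip_width: 0.0004
t 5.93 tcp gate [-0.0015 -0.0075] [ 0.5368 -0.1066  0.1492] F [-1.3  1.3 -1.2] w 0.0004
shift cm tool [-0.05  0.15 -0.08] toolx [-0.187  0.982  0.   ] yaw err -0.001
red 1 [235 195  12  12 103] [240.1 200.1] med [ 0.548  -0.1407  0.1771] centre [ 0.541  -0.1315  0.1659] rms 0.0013
```

View pics/s9.png

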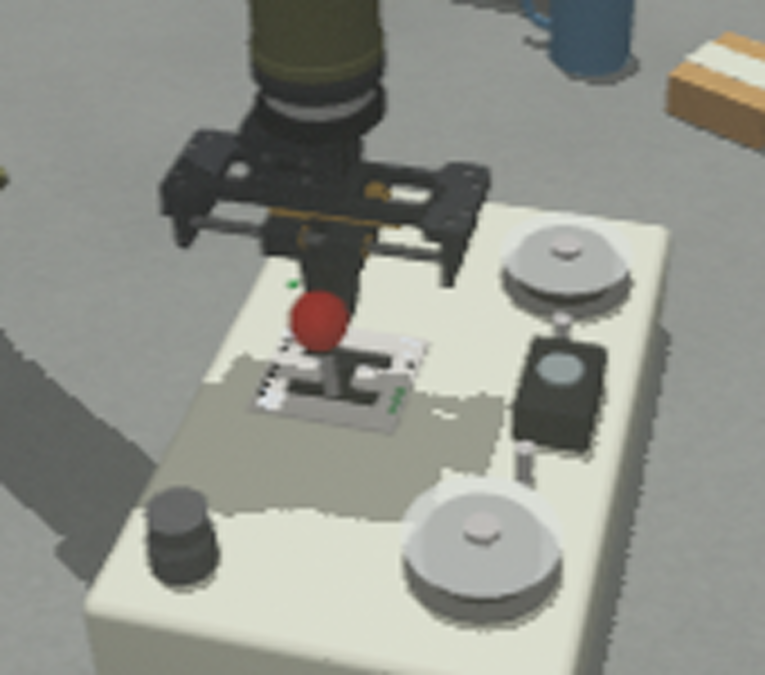

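```bash
python3 -m crank '[[-0.15,0,0,0,0,0,1],[-0.3,0,0,0,0,0,1],[-0.3,0,0,0,0,0,1]]'
python3 -c "
from m import *
togo(0,-.008,.150)
d=snap('scene','s10');knob(d)"
```

```text
time_s: 6.23
ee_pos: [0.5378, -0.1089, 0.1495]
ee_rot: [-2.002, -2.421, 0.0]
force: [-2.8, 3.3, -2.2]
grip_width: 0.0005
t 6.23 tcp gate [-0.001 -0.01 ] [ 0.5378 -0.1089  0.1495] F [-2.8  3.3 -2.2] w 0.0005
shift cm tool [ 0.2   0.1  -0.05] toolx [-0.188  0.982  0.   ] yaw err -0.0
red 1 [235 195  12  12 104] [240.1 200.8] med [ 0.5487 -0.1432  0.1765] centre [ 0.5425 -0.1338  0.165 ] rms 0.0015
```

```bash
python3 -m crank '[[0.6,0,0,0,0,0,1],[1.5,0,0,0,0,0,1],[1.6,-2,0,0,0,0,1],[1.6,-4,0,0,0,0,1],[1.4,-6.2,0,0,0,0,1],[-0.5,-6.4,0,0,0,0,1],[-2.4,-6.4,0,0,0,0,1],[-2.4,-6.4,0,0,0,0,1]]'
python3 -c "
from m import *
togo(0.01,-.034,.147)
d=snap('scene','s11',(170,130,340,280),4.5);knob(d);d=snap('side','d11',(180,110,310,240),4.5);knob(d)"
```

```text
time_s: 6.95
ee_pos: [0.4807, -0.1486, 0.1504]
ee_rot: [2.005, 2.412, -0.001]
force: [0.6, -0.3, 0.1]
grip_width: 0.0007
t 6.95 tcp gate [-0.0645 -0.0382] [ 0.4807 -0.1486  0.1504] F [ 0.6 -0.3  0.1] w 0.0007
shift cm tool [0.47 7.45 0.36] toolx [-0.183  0.983 -0.004] yaw err -0.006
red 1 [235 196  11  10  78] [239.4 200.5] med [ 0.5468 -0.1438  0.178 ] centre [ 0.5424 -0.1332  0.1654] rms 0.0015
red 1 [258 159   8   8  51] [261.5 162.4] med [ 0.5398 -0.1234  0.1771] centre [ 0.5402 -0.1331  0.1651] rms 0.0023
```

View pics/s11.png

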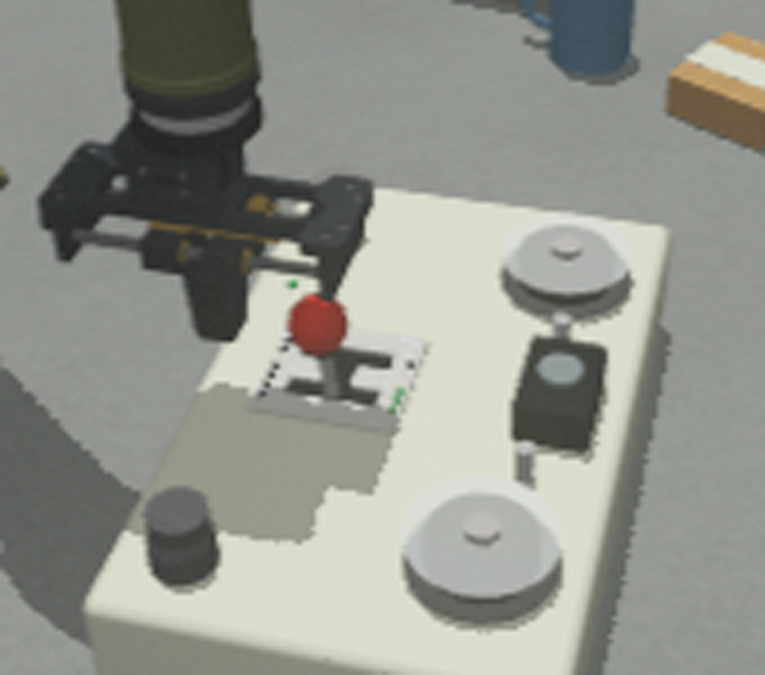

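View pics/d11.png

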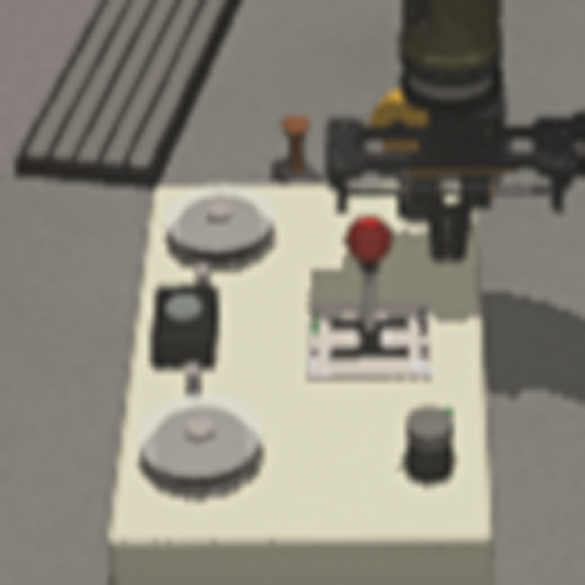

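```bash
python3 -m crank '[[0.2,1,0.1,0,0,0,1],[0.3,2,0.3,0,0,0,1],[0.3,2.8,0.4,0,0,0,1],[0.3,3.4,0.4,0,0,0,1],[0.3,4,0.4,0,0,0,1],[0.3,4.6,0.4,0,0,0,1],[0.3,5.2,0.4,0,0,0,1],[0.3,5.8,0.4,0,0,0,1]]'
python3 -c "
from m import *
togo(0.01,-.034,.147)
d=snap('scene','s12',(170,130,340,280),4.5);knob(d);d=snap('side','d12',(180,110,310,240),4.5);knob(d)"
```

```text
time_s: 7.72
ee_pos: [0.5358, -0.13, 0.1454]
ee_rot: [-2.0, -2.42, 0.001]
force: [-3.7, 0.8, -0.6]
grip_width: 0.0005
t 7.72 tcp gate [-0.0069 -0.0303] [ 0.5358 -0.13    0.1454] F [-3.7  0.8 -0.6] w 0.0005
shift cm tool [-0.37  1.69 -0.16] toolx [-0.188  0.982  0.001] yaw err -0.0
red 1 [244 198  12  11 103] [249.3 203.1] med [ 0.5742 -0.1385  0.174 ] centre [ 0.569  -0.1277  0.163 ] rms 0.0014
red 1 [250 160   8   6  37] [253.3 162.5] med [ 0.5682 -0.1174  0.1773] centre [ 0.5742 -0.1283  0.1677] rms 0.0026
```

View pics/s12.png

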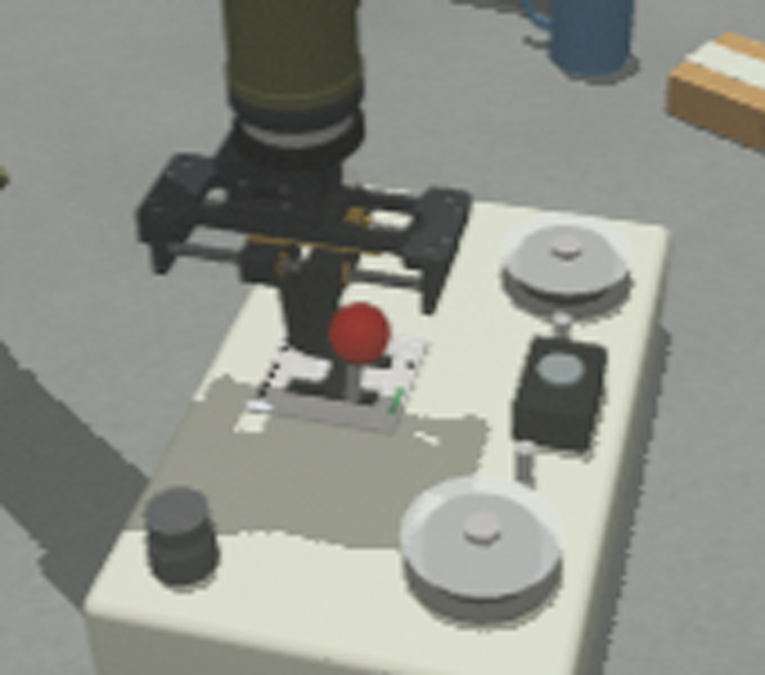

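```bash
python3 -m crank '[[-0.1,0.4,0,0,0,0,1],[-0.2,0.8,0,0,0,0,1],[-0.3,1.2,0,0,0,0,1],[-0.3,1.5,0,0,0,0,1],[-0.3,1.7,0,0,0,0,1],[-0.3,1.7,0,0,0,0,1]]'
python3 -c "
from m import *
togo(0.012,-.034,.147)
d=snap('scene','s13',(170,130,340,280),4.5);knob(d);d=snap('side','d13',(180,110,310,240),4.5);knob(d)"
```

```text
time_s: 8.32
ee_pos: [0.5538, -0.1306, 0.1456]
ee_rot: [2.002, 2.421, 0.0]
force: [-2.4, 0.2, -2.3]
grip_width: 0.0002
t 8.32 tcp gate [ 0.0106 -0.0343] [ 0.5538 -0.1306  0.1456] F [-2.4  0.2 -2.3] w 0.0002
shift cm tool [ 0.03  0.14 -0.14] toolx [-0.188  0.982 -0.   ] yaw err -0.001
red 1 [251 200  12  11 100] [255.8 204.9] med [ 0.5911 -0.1343  0.1703] centre [ 0.5855 -0.1234  0.1591] rms 0.0013
red 1 [245 161   8   7  36] [248.5 163.6] med [ 0.5847 -0.1154  0.1725] centre [ 0.5882 -0.128   0.1638] rms 0.0027
```

View pics/s13.png

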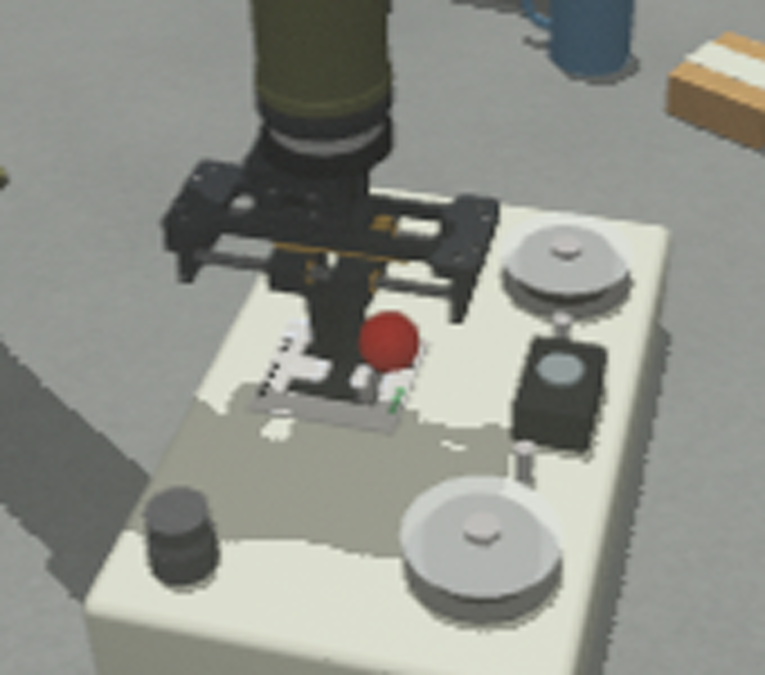

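```bash
python3 -m crank '[[0,0.1,0,0,0,0,1],[0,0.2,0,0,0,0,1],[0,0.3,0,0,0,0,1],[0,0.3,0,0,0,0,1]]'
python3 -c "
from m import *
togo(0.012,-.034,.147)
d=snap('scene','s14');knob(d)"
```

```text
time_s: 8.75
ee_pos: [0.5563, -0.1299, 0.1457]
ee_rot: [2.002, 2.421, -0.0]
force: [-3.5, -0.0, -2.7]
grip_width: 0.0004
t 8.75 tcp gate [ 0.0133 -0.0341] [ 0.5563 -0.1299  0.1457] F [-3.5 -0.  -2.7] w 0.0004
shift cm tool [ 0.01 -0.13 -0.13] toolx [-0.188  0.982 -0.   ] yaw err -0.0
red 1 [251 200  13  11 106] [256.7 205.3] med [ 0.593  -0.1337  0.169 ] centre [ 0.5878 -0.1229  0.1579] rms 0.0014
```

Moved again (ball x ≈ 45.5 mm); continuing in millimetres until force climbs.

```bash
python3 -m crank '[[0,0.1,0,0,0,0,1],[0,0.2,0,0,0,0,1],[0,0.2,0,0,0,0,1]]'
python3 -c "
from m import *
d=snap('scene','s15');knob(d)"
python3 -m crank '[[0,0.1,0,0,0,0,1],[0,0.2,0,0,0,0,1],[0,0.2,0,0,0,0,1]]'
python3 -c "
from m import *
d=snap('scene','s16');knob(d)"
```

```text
time_s: 9.05
ee_pos: [0.5577, -0.1296, 0.1455]
ee_rot: [-2.001, -2.42, 0.002]
force: [-4.7, -0.7, -2.3]
grip_width: 0.0001
red 1 [252 200  12  12 103] [257.  205.4] med [ 0.594  -0.1331  0.1687] centre [ 0.5889 -0.1225  0.1577] rms 0.0014
time_s: 9.35
ee_pos: [0.5588, -0.1293, 0.1452]
ee_rot: [-2.001, -2.419, 0.004]
force: [-6.5, -1.2, -3.0]
grip_width: 0.0007
red 1 [252 201  12  11 101] [257.3 205.5] med [ 0.5953 -0.1329  0.169 ] centre [ 0.5895 -0.1225  0.1578] rms 0.0013
```

```bash
python3 -m crank '[[0,0.1,0,0,0,0,1],[0,0.2,0,0,0,0,1],[0,0.2,0,0,0,0,1]]'
python3 -c "
from m import *
d=snap('scene','s17');knob(d);d=snap('side','d17');knob(d)"
```

```text
time_s: 9.65
ee_pos: [0.5599, -0.1291, 0.145]
ee_rot: [-2.0, -2.418, 0.006]
force: [-8.1, -1.3, -2.3]
grip_width: 0.0004
red 1 [252 201  12  10  97] [257.5 205.6] med [ 0.5959 -0.1327  0.1691] centre [ 0.5904 -0.1224  0.1573] rms 0.0013
red 1 [244 161   8   7  37] [247.1 164.1] med [ 0.5895 -0.1133  0.17  ] centre [ 0.5906 -0.124   0.1567] rms 0.0022
```

```bash
python3 -m crank '[[0,-0.6,0,0,0,0,1],[0,-1.4,0,0,0,0,1],[0,-2.5,0,0,0,0,1],[0,-4.5,0,0,0,0,1],[0,-6.5,0,0,0,0,1],[0,-7,-3,0,0,0,1],[0,-7,-6,0,0,0,1],[0,-7,-9,0,0,0,1]]'
python3 -m crank '[[0,0,-2,0,0,0,1],[0,0,-2,0,0,0,1],[0,0,-2,0,0,0,1]]'
python3 -c "
from m import *
for n,f,c in(('scene','s18',(170,130,340,280)),('side','d18',(180,110,310,240))):
    d=snap(n,f,c,4.5);knob(d)
togo(0,0,.25)
for p in((.5895,-.1225),(.5906,-.124)):print(G(p))"
```

```text
time_s: 10.42
ee_pos: [0.4948, -0.1418, 0.2378]
ee_rot: [1.999, 2.419, 0.005]
force: [0.2, -1.2, -0.5]
grip_width: 0.0007
time_s: 10.67
ee_pos: [0.4958, -0.142, 0.2576]
ee_rot: [1.998, 2.416, 0.006]
force: [0.2, 0.4, -0.5]
grip_width: 0.0001
red 1 [253 201   9   7  31] [256.8 203.9] med [ 0.5926 -0.1319  0.1729] centre [ 0.5883 -0.1235  0.1572] rms 0.0018
red 1 [244 161   9   8  53] [247.9 164.7] med [ 0.5852 -0.1103  0.1694] centre [ 0.5889 -0.1128  0.1575] rms 0.0028
t 10.77 tcp gate [-0.0504 -0.034 ] [ 0.4938 -0.1418  0.2555] F [-0.4  0.5 -0.4] w 0.0003
shift cm tool [3.4  5.04 0.55] toolx [-0.188  0.982 -0.   ] yaw err -0.0
[ 0.04722556 -0.03306891]
[ 0.04802354 -0.03474915]
```

View pics/s18.png

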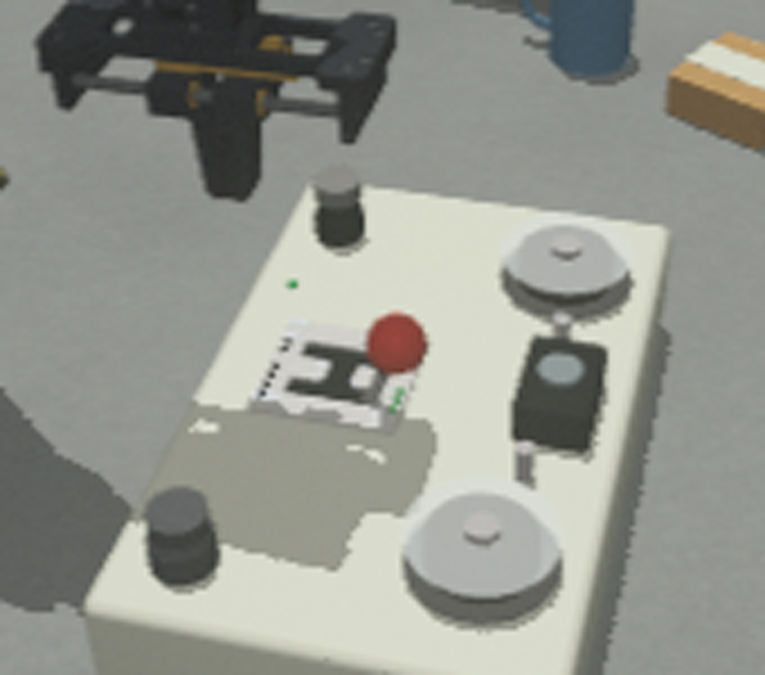

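View pics/d18.png

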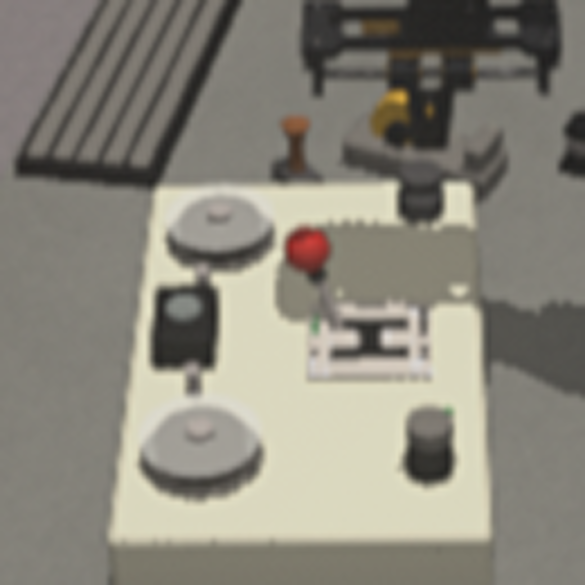

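```bash
python3 - <<'E'
from m import *
d=snap('scene','s19');d=snap('side','d19')
def c(f):
    d=dict(np.load(f'pics/{f}.npz'));I=d["image"].astype(int)
    m=((I[...,0]>1.7*I[...,1])&(I[...,0]>1.7*I[...,2])&(I[...,0]>50)).astype(np.uint8)
    K=cv2.connectedComponentsWithStats(m)
    for i in range(1,K[0]):
        s=K[2][i]
        if s[4]>40 and 150<s[1]<230 and 220<s[0]<290:
            cs,_=cv2.findContours((K[1]==i).astype(np.uint8),0,1);print(f,s,K[3][i].round(2),cv2.minEnclosingCircle(cs[0]))
            u,v=K[3][i]; p=onplane(d,u,v,.159); print('   at z .159',p.round(4),G(p).round(4))
for f in('s12','s13','s14','s15','s16','s17','s18','s19','d1','d11','d13','d17','d18','d19'):c(f)
for F in(.26,.28,.3,.32):
    p=W(.15*np.sin(F),-.15*np.sin(.225)*np.cos(F),.021+.15*np.cos(F)*np.cos(.225))
    for f in('s19','d19'): print(F,f,np.round(proj(dict(np.load(f'pics/{f}.npz')),p),2))
E
```

```text
s12 [243 198  13  13 133] [249.19 203.71] ((249.1914825439453, 203.79786682128906), 6.447342872619629)
   at z .159 [ 0.5663 -0.1251  0.159 ] [ 0.0239 -0.0313]
s13 [250 200  13  12 131] [255.87 205.47] ((255.72579956054688, 205.4193572998047), 6.470341682434082)
   at z .159 [ 0.5863 -0.1242  0.159 ] [ 0.0438 -0.0341]
s14 [251 200  13  13 133] [256.83 205.79] ((256.74139404296875, 205.87930297851562), 6.53477144241333)
   at z .159 [ 0.5893 -0.1244  0.159 ] [ 0.0467 -0.0349]
s15 [251 200  13  13 132] [257.04 205.86] ((257.0, 206.0), 6.403224468231201)
   at z .159 [ 0.5899 -0.1244  0.159 ] [ 0.0473 -0.035 ]
s16 [251 200  13  13 132] [257.35 206.03] ((257.20928955078125, 205.98837280273438), 6.5271382331848145)
   at z .159 [ 0.591  -0.1247  0.159 ] [ 0.0483 -0.0355]
s17 [252 200  13  13 130] [257.52 205.97] ((257.5970764160156, 205.65533447265625), 6.54269552230835)
   at z .159 [ 0.5913 -0.1243  0.159 ] [ 0.0487 -0.0351]
s18 [252 200  12  13 125] [257.54 206.12] ((257.5, 206.0), 6.265082359313965)
   at z .159 [ 0.5917 -0.1248  0.159 ] [ 0.0489 -0.0357]
s19 [252 200  12  13 124] [25
[... 463 characters left out ...]
72236156463623)
   at z .159 [ 0.5854 -0.1258  0.159 ] [ 0.0426 -0.0355]
d17 [244 161   8  10  61] [247.62 165.1 ] ((247.7142791748047, 165.42857360839844), 4.748897552490234)
   at z .159 [ 0.5899 -0.1227  0.159 ] [ 0.0476 -0.0334]
d18 [244 161   9   9  67] [247.97 164.91] ((248.0, 165.0), 4.472236156463623)
   at z .159 [ 0.5889 -0.124   0.159 ] [ 0.0464 -0.0344]
d19 [244 161   9   9  67] [247.97 164.91] ((248.0, 165.0), 4.472236156463623)
   at z .159 [ 0.5889 -0.124   0.159 ] [ 0.0464 -0.0344]
0.26 s19 [254.18 203.84]
0.26 d19 [250.14 164.49]
0.28 s19 [255.22 204.18]
0.28 d19 [249.33 164.71]
0.3 s19 [256.26 204.52]
0.3 d19 [248.52 164.94]
0.32 s19 [257.3  204.88]
0.32 d19 [247.71 165.19]
```

```bash
python3 - <<'E'
import cv2
for f,(a,b,c,d) in(('s19',(215,180,285,235)),('d19',(230,150,290,200))):
    i=cv2.imread(f'pics/{f}.png')[b:d,a:c];cv2.imwrite(f'pics/{f}c.png',cv2.resize(i,None,fx=10,fy=10,interpolation=cv2.INTER_CUBIC))
E
```

```text
(no output)
```

View pics/d19c.png

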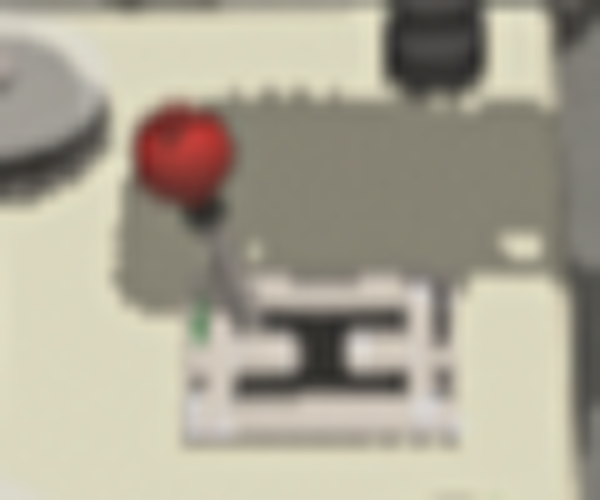

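View pics/s19c.png

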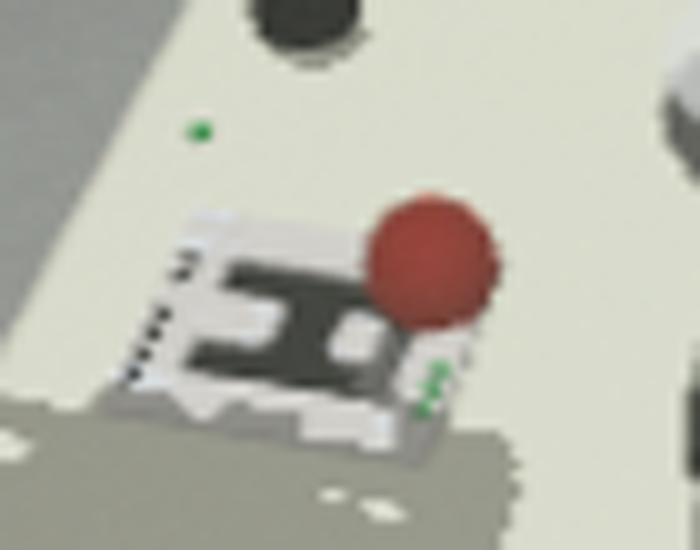

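```bash
python3 -c "
from bench import env
print(env.job_done())"
```

```text
the job is handed in; nothing more can be done
None
```

The lever is in slot three, fully home as far as the pictures and forces show, and the job is handed in. I pushed with the shut fingertips in three stages: forward from just behind the cross channel until the ball was in line with it, right through the channel to the right-hand stop, then forward to the end of slot three. The lever never went into slot four. The hand then backed off and rose, finishing at 10.8 s.

**Last checks:**
- **Lever position:** after the hand left, the ball stood 46–49 mm forward and 34–36 mm right of the gate. Fully home is about 47 mm forward and 34–36 mm right. The rod is at the forward end of the slot.
- **Force:** the push took 3–6 N and I stopped at the end stop at about 8 N. The reading was about zero once clear.
- **Other things:** the can and the loupe look unmoved in the scene picture. I did not measure any bystander's position.

**Disagreements:** the two cameras differ by about 2–3 mm on the ball's forward position, close to their stated calibration. One sphere fit on the side view put the ball about 10 mm too far left because of lighting. The ball's outline in both views contradicted that, so I ignored it.

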